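Dial open the standards strongbox

ROBOT

A 6-joint arm with a two-finger parallel gripper is mounted at the origin on the work surface. World frame = base frame: x ahead of the robot, y to its left, z up, the work surface at z = 0. Lengths are in m, angles in rad, forces in N, time in s.
With the tool pointing down it reaches from about 0.3 to 0.75 m from the base axis. Payload 8.5 kg.
Tool frame: the origin (TCP) lies at the very end of the fingers, on their centre line; the grasp point (between the pads) lies tcp_to_grasp behind it (tcp_to_grasp is the distance from the TCP to the grasp point, in m); z points along the fingers, y is the line along which they close (so a half turn about z gives the same grasp; the last joint's range is limited). The gripper opens to 88 mm and grips with 3 to 60 N. Pads are 18 mm wide; open, the fingers measure 123 mm over their backs; the gripper's body (75 mm by 187 mm) begins 45 mm behind the grasp point.
Start: joints at [-1.406, 0.381, 1.297, -0, 1.464, -0.215], TCP at [0.204, -0.511, 0.239] pointing down, gripper open.
Joint ranges: [-3.11, 3.11], [-0.89, 2.33], [0.22, 2.48], [-1.42, 4.56], [0.17, 2.85], [-2.88, 2.88]. Speed limits (rad/s): [2.39, 2.39, 3.14, 3.14, 3.14, 3.14].

INTERFACE

Orientations are given as a rotation vector (axis times angle).
In Python, from workcell import * gives the robot as it stands.
- The arm moves only by the tool step_arm, never from a script. Its arguments are lists of equal length, an entry for each row: "slide": the shift along the tool's x, y, z as a fraction of full scale, a list of three; "spin": the turn about the tool's z as a fraction of full scale. A call has 1 to 8 rows; each row shifts and turns the commanded pose from where the row before left it, along the tool's axes as they then stand; what a row does not reach is not made up. Full scale, the value 1, is 200 mm for a shift and pi/2 rad for a turn. A row lasts 1/10 s, in which the tool goes at most 50 mm and 8.59 degrees, less where a joint would pass 70% of its speed; a pose out of reach is approached as far as the arm can. A call with a number of a shift or a turn outside -1 to 1 is refused whole. A call with a gripper value outside its range is refused whole. "hand" is the finger opening in mm, from 0 to 88.1, set as the call begins (left out, the last holds). The fingers move at their own pace and stop on an object; "grip_force" is the grip in N (left out, the last holds). Time passes only in rows, so rows that do not move let the fingers close. It gives the time, the measured TCP pose, the force, the opening and the grip force at its end, in the units of the state.
- get_state(): the state, without advancing time (a new reading comes with each control period).
- camera(name): name is "scene" or "top"; returns the picture (384x512x3 uint8, blue, green, red); there is no depth.
- get_calibration(name): a dict with "camera_matrix" (3x3 intrinsics, pixels), "T" (4x4, takes a point from camera to world coordinates). Camera axes: x right, y down, z forward; pixel columns grow to the right and rows downward; lengths in m; the calibration is good to about 2 mm. A picture is of the moment at which its call begins. get_calibration takes no time and is no camera call.
- hand_in(): hands the job in; it is judged then, once.
The state is a dict: "t": time; "q": joint angles; "joint_velocities": joint speeds; "tau": joint torques, N m; "ee_pos": TCP position; "ee_rot": TCP orientation; "ft_force": force on the tool from outside, world axes, zero at the start; "torque": the same for the moment, N m; "width": opening from 0.0 (shut) to 1.0 (fully open); "gripper_force": force on a finger pad.
Only numpy, scipy, OpenCV 4.12 (cv2) and the standard library are available. Lean on these libraries where they do the work, as an engineer would, in place of code of your own. Each camera call takes 0.05 s, during which the arm holds its last target. There are 200 camera calls.

TASK

Unlock the strongbox of controlled reference standards on the bench: roll its three code wheels, without forcing anything, until they read 4 1 7 from left to right for someone standing in front of the box (on the robot's side), then slide the red bolt knob to the right as far as it goes so that the lid springs up. Leave the wheels on the code, the bolt drawn and the lid up, and do not disturb the bottle, vial rack, beaker and column standing around.

Things in the scene. Friction and masses are not known exactly. Their poses are not given: they have to be found in the camera images.
- strongbox: Dark blue-grey steel strongbox, bolted to the bench: 250 mm deep (x), 320 mm wide (y), 115 mm high. Origin: centre of its underside; x points from its front (robot's side) to its hinged back, y to the left seen from the front. The front 105 mm of its top is a fixed deck with three code wheels (axes along y) and the bolt knob; the rest is the lid.
- wheel_a (a joint): Left code wheel: black, white numerals 0 to 9 (upright for a reader in front of the box), 68 mm diameter, 18 mm wide, 15 mm of it above the deck. Angle in rad: at k x 0.628 (plus any whole turns of 6.283) numeral k is on top; it must read 4. Grows as the wheel's top moves to +x of the box. Endless both ways; ten sprung detents 36 degrees apart (some 3 N at the rim per click; let go, it settles in the nearest).
- wheel_b (a joint): Middle code wheel: black, white numerals 0 to 9 (upright for a reader in front of the box), 68 mm diameter, 18 mm wide, 15 mm of it above the deck. Angle in rad: at k x 0.628 (plus any whole turns of 6.283) numeral k is on top; it must read 1. Grows as the wheel's top moves to +x of the box. Endless both ways; ten sprung detents 36 degrees apart (some 3 N at the rim per click; let go, it settles in the nearest).
- wheel_c (a joint): Right code wheel: black, white numerals 0 to 9 (upright for a reader in front of the box), 68 mm diameter, 18 mm wide, 15 mm of it above the deck. Angle in rad: at k x 0.628 (plus any whole turns of 6.283) numeral k is on top; it must read 7. Grows as the wheel's top moves to +x of the box. Endless both ways; ten sprung detents 36 degrees apart (some 3 N at the rim per click; let go, it settles in the nearest).
- index_a (a point): Fixed point on top of the left wheel's rim (130 mm above the bench), midway between its two red index marks: where the wanted numeral must stand. The rim is smooth; a fingertip dragged over it carries it along under some 10 N of pressure and slips if lighter. The other wheels lie 50 mm apart along the box's y.
- index_b (a point): Fixed point on top of the middle wheel's rim (130 mm above the bench), midway between its two red index marks: where the wanted numeral must stand. The rim is smooth; a fingertip dragged over it carries it along under some 10 N of pressure and slips if lighter. The other wheels lie 50 mm apart along the box's y.
- index_c (a point): Fixed point on top of the right wheel's rim (130 mm above the bench), midway between its two red index marks: where the wanted numeral must stand. The rim is smooth; a fingertip dragged over it carries it along under some 10 N of pressure and slips if lighter. The other wheels lie 50 mm apart along the box's y.
- wheel_a_4 (a point): Middle of the white numeral 4 on the rim of the left wheel (34 mm from its axis); it turns with the wheel and coincides with that wheel's index point when the wheel reads 4.
- wheel_b_1 (a point): Middle of the white numeral 1 on the rim of the middle wheel (34 mm from its axis); it turns with the wheel and coincides with that wheel's index point when the wheel reads 1.
- wheel_c_7 (a point): Middle of the white numeral 7 on the rim of the right wheel (34 mm from its axis); it turns with the wheel and coincides with that wheel's index point when the wheel reads 7.
- bolt (a joint): Travel of the locking bolt in m: 0 shut, 0.013 fully drawn. It slides along the box's -y (to the right seen from the front) against about 2 N of friction and stays where it is left. A tooth on it is stopped by each wheel that is not on its code numeral; drawn, it holds the wheels on the code.
- bolt_knob (a point): Middle of the top face of the red bolt knob at the right of the deck: an upright fin 40 mm long (box x), 12 mm thick (box y), standing 30 mm above the deck (top at 145 mm). Moves with the bolt. It can be pinched across its 12 mm or pushed on its left side.
- lid (a joint): Opening angle of the lid in rad: 0 shut, 1.2 fully up. Hinged along the back edge of the box, front edge 57 mm behind the wheels' axis; its gas struts raise it by themselves within about a second once the bolt is drawn.
- amber_bottle: Bystander: amber glass bottle, 72 mm diameter, 165 mm high, blue cap; origin at the centre of its underside. Not to be disturbed.
- vial_rack: Bystander: blue vial rack, 120 x 85 mm, 48 mm high with its vials; origin at the centre of its underside. Not to be disturbed.
- beaker: Bystander: white plastic beaker, 72 mm diameter at the rim, 85 mm high; origin at the centre of its underside. Not to be disturbed.
- lc_column: Bystander: steel chromatography column lying on the bench, 146 mm long, with dark end fittings 19 mm square; origin under its middle. Not to be disturbed.

How it is judged:
By the outcome, as a careful person would: the job done as asked, in the order asked, and still so for the second after the job is handed in, with the robot touching nothing.
It also fails if it takes over 72 s, if anything falls off the work surface, if the arm or the gripper's body presses on something with over 40 N, if the wrist force passes 120 N, or if a joint passes its speed limit or range.

## Working session

There is one attempt and no reset: what is moved stays moved. The work goes in short steps, Python scripts to look and compute and a tool call to move; the robot and the scene stay as the last step left them, time stands still between calls to the robot, and variables do not carry over. Pictures are saved under pics/ and viewed, at most 10 in all, crops included, and the job is handed in when it is done.

Besides the shell and the picture viewer there is one more tool, called after "Call:" as a command line: name --pt "numbers of a row" for each row, then --argument value for the rest. step_arm: Moves the arm, as the interface text tells. Its arguments: {"type":"object","properties":{"slide":{"type":"array","items":{"type":"array","items":{"type":"number"}}},"spin":{"type":"array","items":{"type":"number"}},"hand":{"type":"number"},"grip_force":{"type":"number"}},"required":["slide","spin"]}

```bash
ls; mkdir -p pics; python3 - <<'E'
from workcell import *
import cv2
for n in("scene","top"):
    cv2.imwrite(f"pics/{n}0.png",cv2.resize(camera(n),None,fx=1.5,fy=1.5,interpolation=cv2.INTER_CUBIC))
    c=get_calibration(n);print(c["camera_matrix"],c["T"])
s=get_state();print(s)
E
```

```text
pics
[[373.70130138   0.         258.69458855]
 [  0.         373.70130138 190.12823823]
 [  0.           0.           1.        ]] [[-0.78543792  0.44894065 -0.42607459  1.02370701]
 [ 0.61890761  0.56258674 -0.54813277  0.57942765]
 [-0.00637517 -0.69422507 -0.71972974  0.86081306]
 [ 0.          0.          0.          1.        ]]
[[497.44332423   0.         259.94188302]
 [  0.         497.44332423 188.07158871]
 [  0.           0.           1.        ]] [[-3.61772259e-04 -9.87604413e-01  1.56963027e-01  3.80109473e-01]
 [-9.99993610e-01 -2.00980005e-04 -3.56936725e-03  4.81075439e-02]
 [ 3.55666928e-03 -1.56963315e-01 -9.87598030e-01  1.48907478e+00]
 [ 0.00000000e+00  0.00000000e+00  0.00000000e+00  1.00000000e+00]]
{'t': 0.1, 'q': array([-1.40626649e+00,  3.81139449e-01,  1.29813011e+00, -1.62813399e-05,
        1.46360794e+00, -2.15274567e-01]), 'joint_velocities': array([ 1.54722348e-03, -7.32405878e-04, -2.52903987e-03, -3.52742232e-05,
        1.40702434e-03,  4.52083129e-08]), 'tau': array([ 5.43106114e-03, -4.38646817e+01, -2.24913025e+01,  7.14639458e-02,
        3.42143944e-02, -4.90764660e-05]), 'ee_pos': array([ 0.20387278, -0.51055846,  0.2382122 ]), 'ee_rot': array([-3.08385304e+00, -5.92776169e-01, -2.57733156e-05]), 'ft_force': array([ 0.25662271, -0.52979948, -1.26363851]), 'torque': array([-0.04935708, -0.00677326, -0.02447638]), 'gripper_force': 0.0, 'width': 0.9991380374831524}
```

View pics/top0.png

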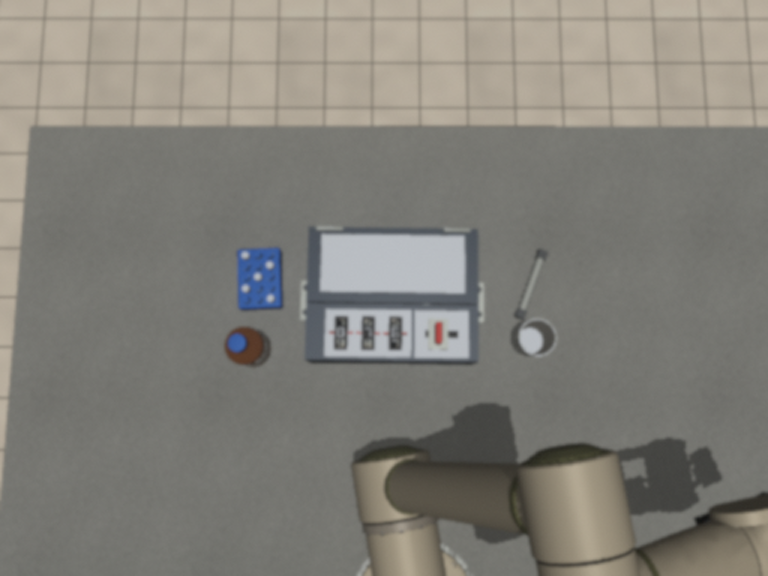

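View pics/scene0.png

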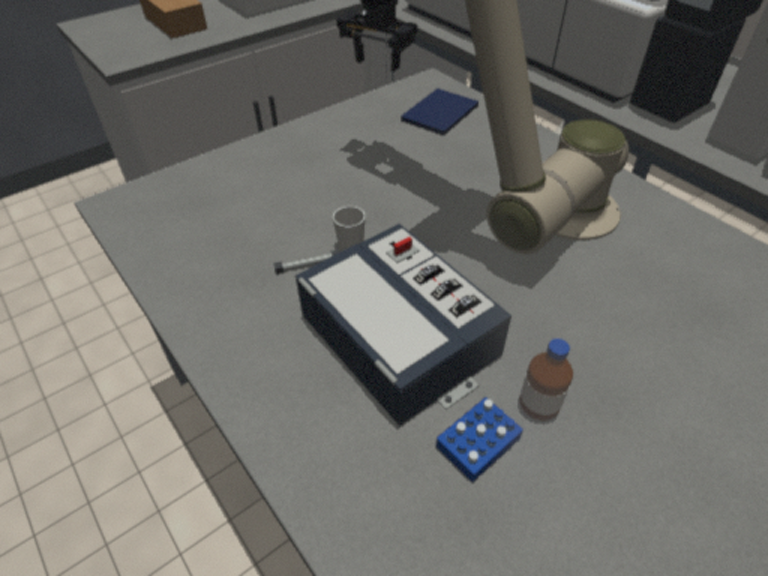

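The top view shows the box nearly square to the world axes. The wheels are at about (340, 368, 396; 332) and the red knob at (439, 333) in the ×1.5 picture, with the bottle to the left and the beaker and column to the right. Next I measure the box pose and zoom in on the numerals.

```bash
cat > h.py <<'E'
from workcell import *
import cv2, numpy as np
def ray(n,uv,z):
    c=get_calibration(n);T=c["T"]
    d=T[:3,:3]@np.linalg.solve(c["camera_matrix"],[uv[0],uv[1],1.]);o=T[:3,3]
    return o+d*(z-o[2])/d[2]
def proj(n,p):
    c=get_calibration(n);T=c["T"];v=c["camera_matrix"]@(T[:3,:3].T@(np.asarray(p)-T[:3,3]));return v[:2]/v[2]
def red(n,im,box):
    m=np.zeros(im.shape[:2],np.uint8);x0,y0,x1,y1=box
    i=im.astype(int);m[(i[:,:,2]>130)&(i[:,:,1]<90)]=255
    q=np.zeros_like(m);q[y0:y1,x0:x1]=m[y0:y1,x0:x1];return q
E
python3 - <<'E'
from h import *
a=np.mean([camera("top").astype(float) for _ in range(6)],0).astype(np.uint8)
b=np.mean([camera("scene").astype(float) for _ in range(6)],0).astype(np.uint8)
z=cv2.resize(a[195:250,205:325],None,fx=6.6,fy=6.6,interpolation=cv2.INTER_CUBIC)[:300]
y=cv2.resize(b[150:220,240:345],None,fx=7,fy=7,interpolation=cv2.INTER_CUBIC)
y=y[:490]; 
cv2.imwrite("pics/z.png",z);cv2.imwrite("pics/y.png",y)
# red knob
for n,im,bx in(("top",a,(280,205,305,240)),("scene",b,(255,150,285,180))):
    m=red(n,im,bx);r=cv2.minAreaRect(cv2.findNonZero(m));print(n,r,ray(n,r[0],.145))
# red marks on panel
i=a.astype(int);m=((i[:,:,2]-i[:,:,1])>40).astype(np.uint8)
k,_,st,ce=cv2.connectedComponentsWithStats(m[200:245,205:325])
for s,c in zip(st[1:],ce[1:]):print(s,c+[205,200],ray("top",c+[205,200],.115))
# box outline: non-grey dark bluish
hsv=cv2.cvtColor(a,cv2.COLOR_BGR2GRAY)
w=((hsv>150)).astype(np.uint8);k,_,st,ce=cv2.connectedComponentsWithStats(w[145:245,195:330])
for j in range(1,k):
    if st[j,4]>100:
        r=cv2.minAreaRect(cv2.findNonZero((_==j).astype(np.uint8)));P=cv2.boxPoints(r)+[195,145];print([ray("top",p,.115)[:2].round(4) for p in P])
d=((i[:,:,0]-i[:,:,2])>8)&(hsv<100)
d[:, :200]=0;d[:,322:]=0;d[:145]=0;d[245:]=0
r=cv2.minAreaRect(cv2.findNonZero(d.astype(np.uint8)));print(r,[ray("top",p,.115)[:2].round(4) for p in cv2.boxPoints(r)])
E
```

```text
top ((292.0, 222.0), (12.0, 2.0), 90.0) [ 0.50074339 -0.04350414  0.145     ]
scene ((268.0, 161.0), (1.7888542413711548, 10.733126640319824), 63.43495178222656) [ 0.50696057 -0.04047686  0.145     ]
[85 15  5 14 64] [292.0625 221.5   ] [ 0.50482232 -0.04573651  0.115     ]
[array([0.582 , 0.1726]), array([0.6909, 0.1728]), array([ 0.6874, -0.0969]), array([ 0.5785, -0.0938])]
[array([0.548 , 0.1653]), array([0.548 , 0.0041]), array([0.4621, 0.0045]), array([0.4621, 0.1642])]
[array([ 0.5452, -0.0015]), array([ 0.5452, -0.1016]), array([ 0.4593, -0.1002]), array([ 0.4593, -0.001 ])]
((261.0, 195.99996948242188), (113.99998474121094, 87.99998474121094), 0.0) [array([0.4539, 0.197 ]), array([0.7018, 0.2013]), array([ 0.7019, -0.1212]), array([ 0.4538, -0.1166])]
```

View pics/z.png

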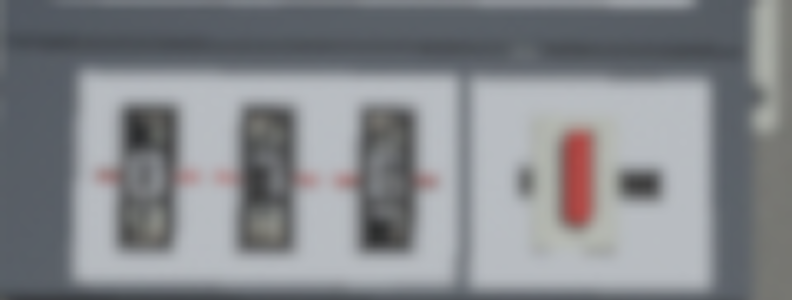

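View pics/y.png

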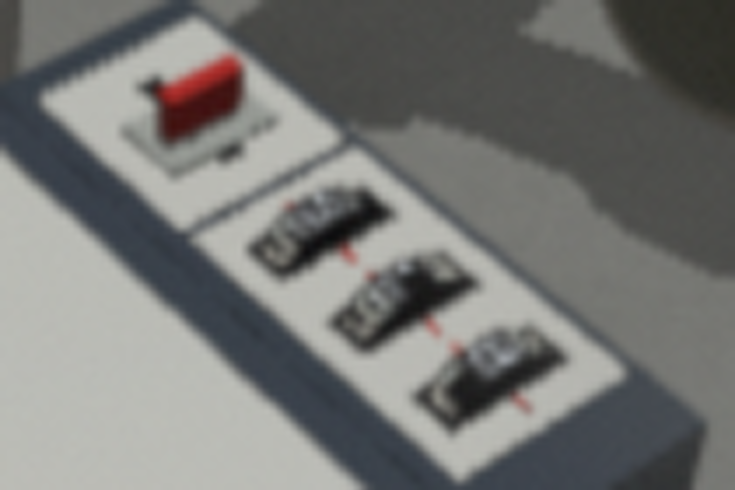

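The box is about 250 × 318 mm as it should be, with yaw of about -0.015. The numerals are still ambiguous, so I unwrap the rims from both views for reading and compute the index points.

```bash
cat >> h.py <<'E'
X=[];YAW=-0.015
def wheels():
    return [ray("top",(205+u/6.6,195+v/6.6),.130) for u,v in((148,177),(267,179),(387,181))]
def unwrap(n,im,c,lo=-75,hi=75,k=3,ppd=2):
    ang=np.radians(np.arange(hi,lo,-1/ppd)); w=np.linspace(.010,-.010,90)
    yv=np.array([-np.sin(YAW),np.cos(YAW),0]);xv=np.array([np.cos(YAW),np.sin(YAW),0])
    P=(c-[0,0,.034])+.034*(np.sin(ang)[:,None,None]*xv+np.cos(ang)[:,None,None]*np.array([0,0,1]))+w[None,:,None]*yv
    c0=get_calibration(n);T=c0["T"];q=(P-T[:3,3])@T[:3,:3]@c0["camera_matrix"].T
    uv=(q[...,:2]/q[...,2:]).astype(np.float32)
    return cv2.remap(im,uv[...,0],uv[...,1],cv2.INTER_CUBIC)
def sheet(fn,C,N=10):
    out=[]
    for n in("top","scene"):
        im=np.mean([camera(n).astype(float) for _ in range(N)],0).astype(np.uint8)
        for c in C:
            u=unwrap(n,im,c);u=cv2.normalize(u,None,0,255,cv2.NORM_MINMAX)
            cv2.line(u,(0,150),(8,150),(0,0,255),1);out+=[u,np.full((u.shape[0],20,3),128,np.uint8)]
    cv2.imwrite(fn,cv2.resize(cv2.hconcat(out),None,fx=1.2,fy=1.7))
E
python3 - <<'E'
from h import *
W=wheels();print(np.array(W).round(4))
print("knob",ray("top",(205+577/6.6,195+178/6.6),.145), "base",ray("top",(205+573/6.6,195+187/6.6),.115))
print([proj("scene",w).round(1) for w in W])
sheet("pics/u0.png",W)
E
```

```text
[[0.5026 0.1322 0.13  ]
 [0.5018 0.0829 0.13  ]
 [0.5009 0.0331 0.13  ]]
knob [ 0.50082552 -0.04465379  0.145     ] base [ 0.49974117 -0.04500711  0.115     ]
[array([310.3, 198.3]), array([298. , 187.8]), array([286.2, 177.8])]
```

View pics/u0.png

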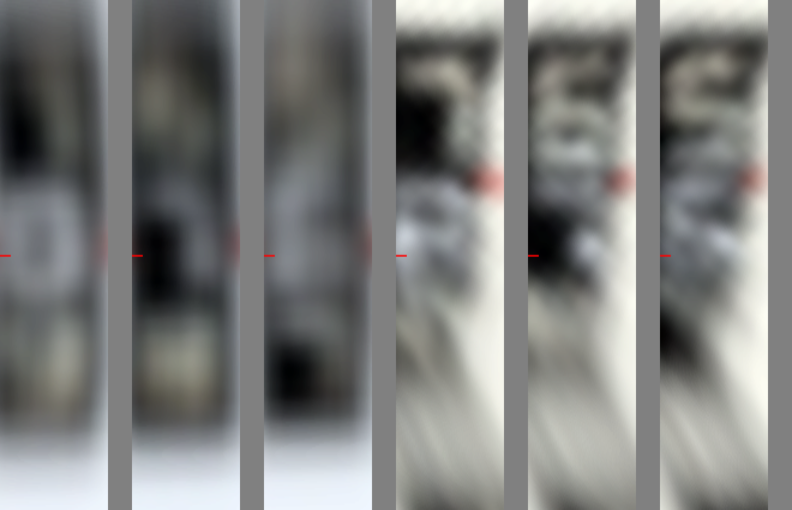

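Rims appear to read 8 (7 behind, 9 in front), 7 and either 6 or 3. I start with wheel c, because both readings need the rim to move toward +x. First I turn the tool so its y axis lies along the box x axis; the closed fingers then roll the rim like a flat rack.

Call:
step_arm --pt "0 0 0" --pt "0 0 0" --pt "0 0 0" --pt "0 0 0" --pt "0 0 0" --pt "0 0 0" --pt "0 0 0" --pt "0 0 0" --spin '[-0.0935, -0.0935, -0.0935, -0.0935, -0.0935, -0.0935, -0.0935, -0.0935]' --hand 0

```text
t: 2.5
ee_pos: [0.2039, -0.5108, 0.2387]
ee_rot: [2.233, 2.21, 0.0]
ft_force: [-0.1, -0.4, 0.4]
width: 0.294
gripper_force: 0.0
```

Call:
step_arm --pt "0.17 0.088 0" --pt "0.17 0.088 0" --pt "0.17 0.088 0" --pt "0.17 0.088 0" --pt "0.17 0.088 0" --pt "0.17 0.088 0" --pt "0.17 0.088 0" --pt "0.17 0.088 0" --spin '[0, 0, 0, 0, 0, 0, 0, 0]'

```text
t: 3.3
ee_pos: [0.3495, -0.2397, 0.2389]
ee_rot: [2.239, 2.203, 0.0]
ft_force: [0.8, -1.0, 0.0]
width: 0.002
gripper_force: 0.0
```

Call:
step_arm --pt "0.17 0.088 0" --pt "0.17 0.088 0" --pt "0.17 0.088 0" --pt "0.17 0.088 0" --pt "0.17 0.088 0" --pt "0.17 0.088 0" --pt "0.17 0.088 0" --pt "0.17 0.088 0" --spin '[0, 0, 0, 0, 0, 0, 0, 0]'

```text
t: 4.1
ee_pos: [0.4948, 0.0302, 0.2389]
ee_rot: [2.239, 2.203, 0.0]
ft_force: [-0.5, -0.6, 0.3]
width: 0.006
gripper_force: 0.0
```

Call:
step_arm --pt "0 -0.03 0.17" --pt "0 0 0.17" --pt "0 0 0.13" --pt "0 0 0.04" --pt "0 0 0" --spin '[0, 0, 0, 0, 0]'

```text
t: 4.6
ee_pos: [0.4881, 0.0287, 0.1364]
ee_rot: [-2.238, -2.203, 0.001]
ft_force: [0.3, 0.1, 0.5]
width: 0.001
gripper_force: 0.0
```

Call:
step_arm --pt "0.022 0.005 0.02" --pt "0 0 0.01" --pt "0 0 0.005" --pt "0 0 0" --spin '[0, 0, 0, 0]'

```text
t: 5.0
ee_pos: [0.4894, 0.0331, 0.1301]
ee_rot: [2.239, 2.203, 0.001]
ft_force: [0.7, -0.0, 0.4]
width: 0.004
gripper_force: 0.0
```

Call:
step_arm --pt "0 0 0.005" --pt "0 0 0.005" --pt "0 0 0" --spin '[0, 0, 0]'

```text
t: 5.3
ee_pos: [0.49, 0.033, 0.1294]
ee_rot: [2.237, 2.202, 0.003]
ft_force: [-3.7, 0.6, 14.2]
width: 0.007
gripper_force: 6.9
```

Contact is at z ≈ 0.1297 with about 14 N, as wanted. Now I drag about 22 mm toward +x, then lift.

Call:
step_arm --pt "0 0.022 0" --pt "0 0.022 0" --pt "0 0.022 0" --pt "0 0.022 0" --pt "0 0.022 0" --pt "0 0 0" --spin '[0, 0, 0, 0, 0, 0]'

```text
t: 5.9
ee_pos: [0.5128, 0.0326, 0.13]
ee_rot: [2.237, 2.201, 0.005]
ft_force: [-0.7, 1.1, 17.3]
width: 0.008
gripper_force: 8.4
```

Call:
step_arm --pt "0 0 -0.03" --pt "0 -0.2 -0.07" --pt "0 -0.24 -0.1" --pt "0 -0.24 -0.1" --pt "0 0 0" --spin '[0, 0, 0, 0, 0]'

```text
t: 6.4
ee_pos: [0.3753, 0.0355, 0.1881]
ee_rot: [2.238, 2.203, 0.002]
ft_force: [0.8, 0.3, -1.0]
width: 0.007
gripper_force: 0.0
```

```bash
cat >> h.py <<'E'
def look(fn,C):
    a=np.mean([camera("top").astype(float) for _ in range(4)],0).astype(np.uint8)
    b=np.mean([camera("scene").astype(float) for _ in range(4)],0).astype(np.uint8)
    z=cv2.resize(a[205:240,215:300],None,fx=9,fy=9,interpolation=cv2.INTER_CUBIC)
    out=[]
    for c in C:
        u=unwrap("scene",b,c-np.array([0.004,0.002,0]),lo=-35,hi=75);out+=[cv2.resize(u,(200,260)),np.full((260,20,3),128,np.uint8)]
    y=cv2.hconcat(out);y=cv2.copyMakeBorder(y,8,0,0,max(0,z.shape[1]-y.shape[1]),0)
    cv2.imwrite(fn,cv2.vconcat([z,y]))
E
python3 -c "
from h import *
look('pics/l1.png',wheels())"
```

```text
(no output)
```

View pics/l1.png

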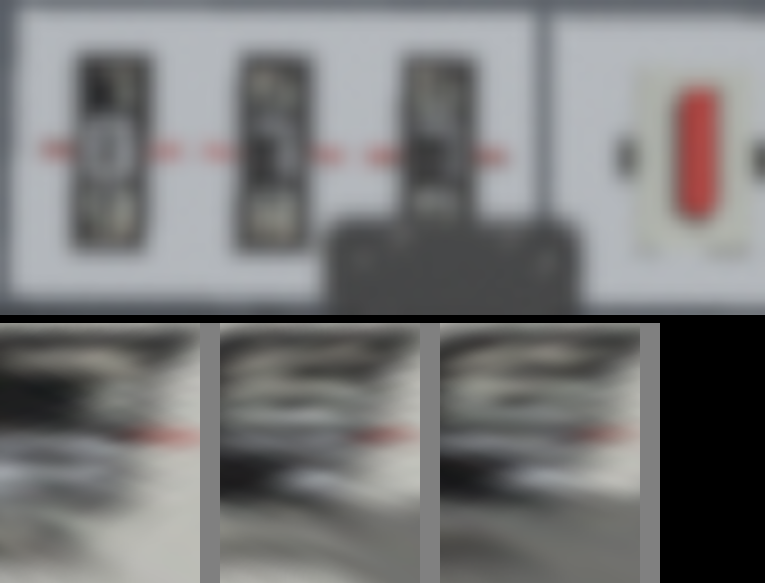

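The wheel c rim now shows the same numeral pattern as wheel b (6 behind, 7 on top), and wheel a shows 8 after 7. So c reads 7 and is done, b goes +4 and a goes -4. Next I start on wheel b.

Call:
step_arm --pt "0.082 0.19 0" --pt "0.082 0.19 0" --pt "0.082 0.193 0" --pt "0 0 0.16" --pt "0 0 0.1" --pt "0 0 0.03" --pt "0 0 0.01" --pt "0 0 0" --spin '[0, 0, 0, 0, 0, 0, 0, 0]'

```text
t: 7.6
ee_pos: [0.4972, 0.0825, 0.1297]
ee_rot: [2.235, 2.199, 0.01]
ft_force: [-3.3, 1.8, 31.9]
width: 0.007
gripper_force: 15.6
```

Call:
step_arm --pt "0 0 -0.03" --pt "0 -0.036 0" --pt "0 0 0.02" --pt "0 0 0.004" --pt "0 0 0" --spin '[0, 0, 0, 0, 0]'

```text
t: 8.1
ee_pos: [0.4869, 0.0824, 0.1283]
ee_rot: [2.239, 2.204, 0.0]
ft_force: [-6.4, -0.1, 20.1]
width: 0.003
gripper_force: 10.4
```

Call:
step_arm --pt "0 0.022 0" --pt "0 0.022 0" --pt "0 0.022 0" --pt "0 0.022 0" --pt "0 0.022 0" --pt "0 0 0" --spin '[0, 0, 0, 0, 0, 0]'

```text
t: 8.7
ee_pos: [0.5108, 0.082, 0.1299]
ee_rot: [2.236, 2.201, 0.006]
ft_force: [-3.6, 1.0, 28.6]
width: 0.002
gripper_force: 14.3
```

Call:
step_arm --pt "0 0 -0.03" --pt "0 0 -0.01" --pt "0 0 0" --spin '[0, 0, 0]'

```text
t: 9.0
ee_pos: [0.5089, 0.082, 0.1348]
ee_rot: [-2.239, -2.203, 0.001]
ft_force: [0.3, -0.1, 1.3]
width: 0.003
gripper_force: 0.0
```

Call:
step_arm --pt "0 -0.09 0" --pt "0 0 0" --pt "0 0 0.026" --pt "0 0 0.01" --pt "0 0 0" --spin '[0, 0, 0, 0, 0]'

```text
t: 9.5
ee_pos: [0.4927, 0.0822, 0.1296]
ee_rot: [2.237, 2.202, 0.004]
ft_force: [-3.0, -0.9, 16.8]
width: 0.005
gripper_force: 8.8
```

Call:
step_arm --pt "0 0.022 0" --pt "0 0.022 0" --pt "0 0.022 0" --pt "0 0.022 0" --pt "0 0.022 0" --pt "0 0 0" --pt "0 0 -0.026" --pt "0 0 -0.01" --spin '[0, 0, 0, 0, 0, 0, 0, 0]'

```text
t: 10.3
ee_pos: [0.5136, 0.0819, 0.1353]
ee_rot: [2.239, 2.203, 0.0]
ft_force: [-0.8, -0.2, 0.2]
width: 0.003
gripper_force: 0.0
```

Call:
step_arm --pt "0 -0.11 0" --pt "0 0 0" --pt "0 0 0.026" --pt "0 0 0.01" --pt "0 0 0" --spin '[0, 0, 0, 0, 0]'

```text
t: 10.8
ee_pos: [0.4929, 0.0821, 0.1297]
ee_rot: [2.237, 2.201, 0.004]
ft_force: [-3.2, 0.7, 16.7]
width: 0.004
gripper_force: 8.6
```

Call:
step_arm --pt "0 0.022 0" --pt "0 0.022 0" --pt "0 0.022 0" --pt "0 0.022 0" --pt "0 0.022 0" --pt "0 0 0" --pt "0 0 -0.026" --pt "0 0 -0.01" --spin '[0, 0, 0, 0, 0, 0, 0, 0]'

```text
t: 11.6
ee_pos: [0.5138, 0.0819, 0.1353]
ee_rot: [2.239, 2.203, 0.0]
ft_force: [0.2, -0.0, -0.3]
width: 0.004
gripper_force: 0.0
```

Call:
step_arm --pt "0 -0.11 0" --pt "0 0 0" --pt "0 0 0.026" --pt "0 0 0.01" --pt "0 0 0" --spin '[0, 0, 0, 0, 0]'

```text
t: 12.1
ee_pos: [0.493, 0.0821, 0.1297]
ee_rot: [2.237, 2.201, 0.004]
ft_force: [-2.9, 0.1, 17.3]
width: 0.005
gripper_force: 8.6
```

Call:
step_arm --pt "0 0.022 0" --pt "0 0.022 0" --pt "0 0.022 0" --pt "0 0.022 0" --pt "0 0.022 0" --pt "0 0 0" --pt "0 0 -0.026" --pt "0 0 -0.01" --spin '[0, 0, 0, 0, 0, 0, 0, 0]'

```text
t: 12.9
ee_pos: [0.5138, 0.0818, 0.1353]
ee_rot: [2.239, 2.203, 0.0]
ft_force: [0.2, 0.3, -0.3]
width: 0.004
gripper_force: 0.0
```

Call:
step_arm --pt "0.125 0 -0.02" --pt "0.125 0 0" --pt "0 0 0.02" --pt "0 0 0.026" --pt "0 0 0.01" --pt "0 0 0" --spin '[0, 0, 0, 0, 0, 0]'

```text
t: 13.5
ee_pos: [0.5157, 0.1317, 0.1299]
ee_rot: [2.239, 2.201, 0.008]
ft_force: [-0.5, 4.5, 15.5]
width: 0.007
gripper_force: 7.9
```

Call:
step_arm --pt "0 -0.022 0" --pt "0 -0.022 0" --pt "0 -0.022 0" --pt "0 -0.022 0" --pt "0 -0.022 0" --pt "0 0 0" --spin '[0, 0, 0, 0, 0, 0]'

```text
t: 14.1
ee_pos: [0.4926, 0.1316, 0.1296]
ee_rot: [2.239, 2.201, 0.004]
ft_force: [-2.9, 2.3, 15.9]
width: 0.004
gripper_force: 8.2
```

Call:
step_arm --pt "0 0 -0.026" --pt "0 0 -0.01" --pt "0 0.11 0" --pt "0 0 0" --pt "0 0 0.026" --pt "0 0 0.01" --pt "0 0 0" --spin '[0, 0, 0, 0, 0, 0, 0]'

```text
t: 14.8
ee_pos: [0.5148, 0.1316, 0.13]
ee_rot: [2.237, 2.201, 0.005]
ft_force: [0.9, -1.1, 16.0]
width: 0.007
gripper_force: 8.2
```

Call:
step_arm --pt "0 -0.022 0" --pt "0 -0.022 0" --pt "0 -0.022 0" --pt "0 -0.022 0" --pt "0 -0.022 0" --pt "0 0 0" --spin '[0, 0, 0, 0, 0, 0]'

```text
t: 15.4
ee_pos: [0.4918, 0.132, 0.1295]
ee_rot: [2.237, 2.202, 0.003]
ft_force: [-0.8, -1.8, 14.7]
width: 0.009
gripper_force: 7.4
```

Call:
step_arm --pt "0 0 -0.026" --pt "0 0 -0.01" --pt "0 0.11 0" --pt "0 0 0" --pt "0 0 0.026" --pt "0 0 0.01" --pt "0 0 0" --spin '[0, 0, 0, 0, 0, 0, 0]'

```text
t: 16.1
ee_pos: [0.5147, 0.1319, 0.13]
ee_rot: [2.237, 2.201, 0.005]
ft_force: [0.8, -1.6, 15.3]
width: 0.004
gripper_force: 8.2
```

Call:
step_arm --pt "0 -0.022 0" --pt "0 -0.022 0" --pt "0 -0.022 0" --pt "0 -0.022 0" --pt "0 -0.022 0" --pt "0 0 0" --spin '[0, 0, 0, 0, 0, 0]'

```text
t: 16.7
ee_pos: [0.4916, 0.1322, 0.1295]
ee_rot: [2.237, 2.202, 0.003]
ft_force: [-1.4, -1.2, 14.4]
width: 0.006
gripper_force: 7.3
```

Call:
step_arm --pt "0 0 -0.026" --pt "0 0 -0.01" --pt "0 0.11 0" --pt "0 0 0" --pt "0 0 0.026" --pt "0 0 0.01" --pt "0 0 0" --spin '[0, 0, 0, 0, 0, 0, 0]'

```text
t: 17.4
ee_pos: [0.5146, 0.1319, 0.13]
ee_rot: [2.237, 2.201, 0.005]
ft_force: [0.7, -1.0, 17.1]
width: 0.007
gripper_force: 8.2
```

Call:
step_arm --pt "0 -0.022 0" --pt "0 -0.022 0" --pt "0 -0.022 0" --pt "0 -0.022 0" --pt "0 -0.022 0" --pt "0 0 0" --spin '[0, 0, 0, 0, 0, 0]'

```text
t: 18.0
ee_pos: [0.4916, 0.1323, 0.1295]
ee_rot: [2.237, 2.202, 0.003]
ft_force: [-2.2, -1.1, 14.1]
width: 0.007
gripper_force: 7.3
```

Call:
step_arm --pt "0 0 -0.05" --pt "0 0 -0.1" --pt "-0.1 -0.2 -0.1" --pt "-0.1 -0.22 -0.05" --pt "-0.1 -0.22 0" --pt "0 -0.1 0" --pt "0 0 0" --spin '[0, 0, 0, 0, 0, 0, 0]'

```text
t: 18.7
ee_pos: [0.3401, 0.0748, 0.1881]
ee_rot: [-2.239, -2.202, 0.001]
ft_force: [0.1, 0.8, -0.3]
width: 0.005
gripper_force: 0.0
```

```bash
python3 -c "
from h import *
look('pics/l2.png',wheels())"
```

```text
(no output)
```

View pics/l2.png

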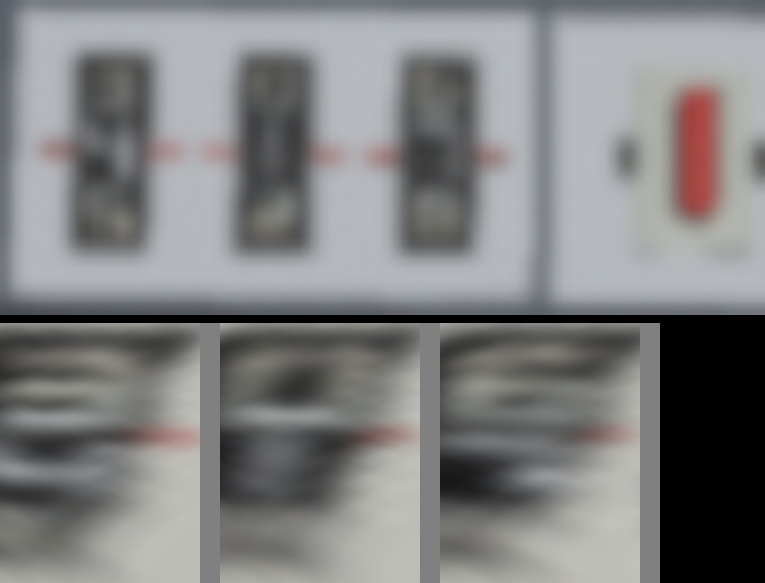

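Wheel b shows a plain 1 on top (0 behind, 2 in front) and c still shows 7. Wheel a needs a closer look.

```bash
python3 -c "
from h import *
o=[]
for n in ('top','scene'):
    a=np.mean([camera(n).astype(float) for _ in range(10)],0).astype(np.float32)
    c=wheels()[0]
    if n=='scene': c=c-np.array([.004,.002,0])
    yv=np.array([0.015,1,0]);xv=np.array([1,-.015,0])
    # plane patch 24mm x 66mm horizontally oriented for the front reader, through the rim top
    q=[proj(n,c+xv*x+yv*y) for x,y in((.03,.02),(.03,-.02),(-.03,-.02),(-.03,.02))]
    H=cv2.getPerspectiveTransform(np.float32(q),np.float32([[0,0],[380,0],[380,570],[0,570]]))
    u=cv2.warpPerspective(a,H,(380,570),flags=cv2.INTER_LANCZOS4)
    u=np.clip((u-30)*1.5,0,255);o.append(u.astype(np.uint8))
cv2.imwrite('pics/a2.png',cv2.hconcat(o))"
```

```text
(no output)
```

View pics/a2.png

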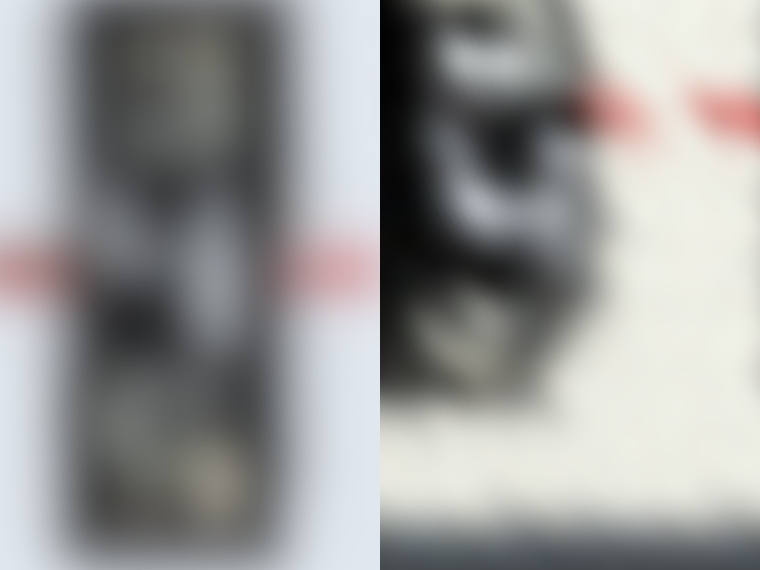

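Wheel a reads 4: the glyph has an open top and a dark lower left. The code now stands at 4 1 7. Next I turn the tool so the gripper body lies along y, clear of the lid, and go to the left of the knob.

Call:
step_arm --pt "0 0 0" --pt "0 0 0" --pt "0 0 0" --pt "0 0 0" --pt "0 0 0" --pt "0 0 0" --pt "0 0 0" --pt "0 0 0" --spin '[0.091, 0.091, 0.091, 0.091, 0.091, 0.091, 0.091, 0.091]'

```text
t: 20.9
ee_pos: [0.343, 0.0746, 0.1882]
ee_rot: [3.077, 0.632, -0.0]
ft_force: [-0.5, -0.5, -0.4]
width: 0.005
gripper_force: 0.0
```

Call:
step_arm --pt "0 0 0" --pt "0 0 0" --pt "0 0 0" --pt "0 0 0" --spin '[0.091, 0.091, 0.09, 0]'

```text
t: 21.3
ee_pos: [0.343, 0.0747, 0.1882]
ee_rot: [-3.141, 0.027, 0.0]
ft_force: [0.1, -0.1, -0.3]
width: 0.003
gripper_force: 0.0
```

Call:
step_arm --pt "0.15 0.075 0" --pt "0.2 0.1 0" --pt "0.2 0.1 0" --pt "0.2 0.1 0" --pt "0 0 0" --pt "0 0 0" --spin '[0, 0, 0, 0, 0, 0]'

```text
t: 21.9
ee_pos: [0.4918, -0.003, 0.1875]
ee_rot: [-3.141, 0.021, 0.002]
ft_force: [-0.2, 0.4, 0.1]
width: 0.01
gripper_force: 0.0
```

Call:
step_arm --pt "0 0 0.15" --pt "0 0 0.12" --pt "0 0 0.045" --pt "0 0 0" --pt "0 0.05 0" --pt "0 0.02 0" --pt "0 0 0" --spin '[0, 0, 0, 0, 0, 0, 0]'

```text
t: 22.6
ee_pos: [0.4919, -0.0176, 0.1261]
ee_rot: [3.141, -0.026, 0.003]
ft_force: [-0.5, -0.1, 0.6]
width: 0.006
gripper_force: 0.0
```

Now I push in small steps and watch the force.

Call:
step_arm --pt "0 0.015 0" --pt "0 0.015 0" --pt "0 0.015 0" --pt "0 0.015 0" --pt "0 0 0" --spin '[0, 0, 0, 0, 0]'

```text
t: 23.1
ee_pos: [0.4914, -0.0291, 0.1252]
ee_rot: [3.141, -0.026, 0.0]
ft_force: [0.4, -0.6, 0.2]
width: 0.008
gripper_force: 0.1
```

Call:
step_arm --pt "0 0.01 0" --pt "0 0.01 0" --pt "0 0 0" --spin '[0, 0, 0]'

```text
t: 23.4
ee_pos: [0.4913, -0.033, 0.1251]
ee_rot: [3.141, -0.025, -0.0]
ft_force: [-0.2, -0.1, 0.0]
width: 0.007
gripper_force: 0.1
```

```bash
python3 - <<'E'
from h import *
for n,bx in(("top",(275,205,315,245)),("scene",(240,140,290,185))):
    m=red(n,camera(n),bx);p=cv2.findNonZero(m)
    print(n,None if p is None else (p.reshape(-1,2).mean(0),len(p),ray(n,p.reshape(-1,2).mean(0),.140)))
cv2.imwrite('pics/s3.png',cv2.resize(camera("scene")[100:300,150:400],None,fx=3,fy=3))
E
```

```text
top None
scene None
```

View pics/s3.png

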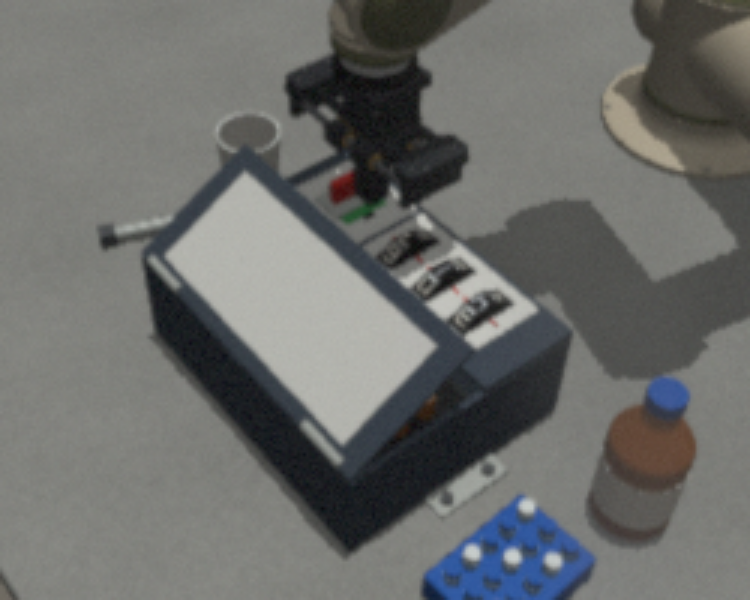

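The lid is already rising, and a green patch shows beside the red knob at about (343, 187). I push on gently to the stop.

Call:
step_arm --pt "0 0.006 0" --pt "0 0.006 0" --pt "0 0 0" --spin '[0, 0, 0]'

```text
t: 23.85
ee_pos: [0.4911, -0.034, 0.1251]
ee_rot: [-3.139, 0.025, 0.0]
ft_force: [0.9, 8.5, 0.4]
width: 0.005
gripper_force: 4.1
```

The bolt is at its stop with 8.5 N, and the position matches 13 mm of travel. I back off, lift, wait for the lid and check.

Call:
step_arm --pt "0 -0.03 0" --pt "0 0 0" --pt "-0.01 0 -0.15" --pt "-0.1 0 -0.2" --pt "-0.2 0 -0.1" --pt "-0.2 0 0" --pt "-0.2 0 0" --pt "0 0 0" --spin '[0, 0, 0, 0, 0, 0, 0, 0]'

```text
t: 24.65
ee_pos: [0.3457, -0.0261, 0.2152]
ee_rot: [3.141, -0.026, -0.002]
ft_force: [0.7, -0.6, -0.3]
width: 0.003
gripper_force: 0.0
```

Call:
step_arm --pt "0 0 0" --pt "0 0 0" --pt "0 0 0" --pt "0 0 0" --pt "0 0 0" --pt "0 0 0" --pt "0 0 0" --pt "0 0 0" --spin '[0, 0, 0, 0, 0, 0, 0, 0]'

```text
t: 25.45
ee_pos: [0.3494, -0.0268, 0.2152]
ee_rot: [-3.141, 0.025, 0.0]
ft_force: [0.5, -0.4, -0.2]
width: 0.005
gripper_force: 0.0
```

```bash
python3 - <<'E'
from h import *
a=camera("top");b=camera("scene")
m=((a[:,:,2].astype(int)-a[:,:,1])>40);m[:205]=0;m[240:]=0;m[:,:285]=0;m[:,315:]=0
v,u=np.nonzero(m);print(ray("top",(u.mean(),v.mean()),.14))
cv2.imwrite('pics/f.png',cv2.hconcat([cv2.resize(a[140:260,140:380],(400,400*120//240)),cv2.resize(b[90:215,130:380],(400,200))]))
E
```

```text
[ 0.50267657 -0.05636537  0.14      ]
```

View pics/f.png

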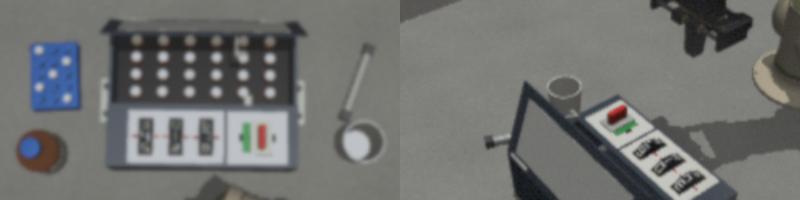

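The lid is fully up, the bolt has moved about 12–13 mm with green showing, the bystanders haven't moved and the arm is clear.

```bash
python3 -c "
from workcell import *
print(hand_in())"
```

```text
the job is handed in; nothing more can be done
None
```

The strongbox is open and the job is handed in: the wheels read 4 1 7, the bolt is drawn to its stop, the lid is fully up, and the bottle, rack, beaker and column show no sign of having moved.

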